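# Fetch the rear throwing template from the crowded hook

## Task

I need the round throwing template, but it hangs behind the square one on the same hook. Hang the square template on the empty hook of the other stand first and leave it hanging there, then take the round template off its hook and stand it foot down in the white tool crock, lowering it to the bottom before you let go. Do not knock the crock over.

Things in the scene. Friction and masses are not known exactly. Their poses are not given: they have to be found in the camera images.
- square_template: Front one on the crowded hook: wooden plate, square blade, 64 wide (y), 10 thick (x), 180 mm tall. Origin mid-foot, z up. Blade 0-80 mm up; opening 44 wide, 80-126; bar 126-138, 64 wide; grip block 138-180, 28 (y) x 16 (x): pinch it across y from above. Foot starts at 128 mm, upright; x lies along the bar, free tip's end 30-47 mm towards -x, round template 42-58 mm behind (+x). 0.13 kg.
- round_template: Rear one on the crowded hook, the wanted one: same wood, opening, grip block, size, origin (mid-foot) and axes as the square template, but its blade is a round disc, 68 mm across. Foot starts at 128 mm, upright; x lies along the bar, free tip's end 86-96 mm towards -x, the stand's post 55-65 mm behind (+x). 0.13 kg.
- spare_stand: Stand with the empty hook, fixed; the crowded hook's stand is identical. Wooden base 160 x 100 x 16 mm, steel post. Origin on the table under the post, z up. Bar 8 mm thick runs level along -x from the post, top face 254 mm high, to x = -135, then turns up; tip's end x = -151, 266 mm high, the highest point. A template (foot 128 when hung) must rise 12 to pass the tip, can rise 38.
- crock: White stoneware tool crock, round, open, empty: outer diameter 124 mm, inner 112 mm (100 at the floor), 100 mm tall, inner floor 8 mm above the table. Loose, 0.95 kg. Origin: centre of its underside, z up.
There are look-alikes about, which are no part of the job. Leave any blue or yellow look-alike of the square_template alone. Leave any yellow look-alike of the round_template alone.

How it is judged:
On the way, in this order (a step that is already met when the one before it is completed fails the run):
1. the square template hangs by its opening on the empty hook, let go (x of square_template in the frame of spare_stand between -0.14 and -0.015 m and y of square_template in the frame of spare_stand between -0.045 and 0.045 m and z of square_template in the frame of spare_stand between 0.115 and 0.142 m and angle between square_template's own z axis and vertical below 0.3 rad and contact force between square_template and spare_stand above 0.2 N and contact force between the fingers and square_template below 0.1 N), for 0.2 s.
2. the round template, still held, is lowered into the crock until its foot is within about 30 mm of the crock's floor (horizontal distance between round_template and crock below 0.056 m and z of round_template in the frame of crock between -0.003 and 0.04 m and contact force between the fingers and round_template above 0.5 N), for 0.1 s.
At the end, for the whole second after the job is handed in: Square template hangs on the once empty hook (foot 115-142 mm high, under 45 mm to the bar's side, tilt under 0.3 rad). Round template is in the crock (foot under 56 mm from its axis, under 55 mm up, tilt under 1 rad). Crock upright within 0.15 rad. All released and at rest (all of step 1 and horizontal distance between round_template and crock below 0.056 m and z of round_template in the frame of crock between -0.003 and 0.055 m and angle between round_template's own z axis and vertical below 1 rad and contact force between the fingers and round_template below 0.1 N and angle between crock's own z axis and vertical below 0.15 rad and linear speed of round_template below 0.05 m/s and linear speed of square_template below 0.08 m/s and linear speed of crock below 0.03 m/s); the robot touches nothing.
It fails at once if the crock is knocked over (angle between crock's own z axis and vertical above 0.5 rad).
It also fails if it takes over 64 s, if anything falls off the work surface, if the arm or the gripper's body presses on something with over 40 N, if the wrist force passes 120 N, or if a joint passes its speed limit or range.

## Robot

A 7-joint arm with a two-finger parallel gripper is mounted at the origin on the work surface. World frame = base frame: x ahead of the robot, y to its left, z up, the work surface at z = 0. Lengths are in m, angles in rad, forces in N, time in s.
With the tool pointing down it reaches from about 0.425 to 0.925 m from the base axis. Payload 6.8 kg.
Tool frame: the origin (TCP) lies on the centre line of the jaws, within the pads' length; the fingertips stand 11 mm ahead of it and the grasp point (between the pads) lies 8 mm behind it; z points along the fingers, y is the direction in which the jaws open and shut (so a half turn about z gives the same grasp; the last joint's range is limited). The gripper opens to 85 mm and grips with 20 to 120 N. Pads are 22 mm wide; open, the fingers measure 114 mm over their backs; the gripper's body (76 mm by 85 mm) begins 54 mm behind the grasp point. The pads swing forward as they close: fully open they stand 13 mm farther back than shut.
Start: joints at [1.057, 0.477, 0.022, 1.555, -0.011, 1.109, -0.083], TCP at [0.266, -0.62, 0.242] pointing down, gripper open.
Joint ranges: [-2.96, 2.96], [-0.34, 2.1], [-1.41, 1.46], [0.24, 2.44], [-1.37, 4.51], [0.17, 1.92], [-2.96, 2.96]. Speed limits (rad/s): [2.39, 2.39, 3.14, 3.14, 3.14, 3.14, 3.14].

## Interface

Orientations are given as a rotation vector (axis times angle).
In Python, from bench import r gives the robot as it stands.
- The arm moves only by the tool send_rows, never from a script. Its argument "deltas" is a list of rows, each a list of 7 numbers: the opening, from 0 (shut) to 1 (fully open), then the shift along the tool's x, y, z as a fraction of full scale, then the turn, a rotation vector about the tool's x, y, z as a fraction of full scale. In form: [[hand, x, y, z, ax, ay, az], ...]. A call has 1 to 20 rows; each row is the pose to reach, as a shift and turn from the pose commanded when the call began, along the tool's axes at that moment, turning the shorter way round; what a row does not reach only later rows make up. Full scale, the value 1, is 150 mm for a shift and 180 degrees for a turn. A row lasts 1/12 s, in which the tool goes at most 41.7 mm and 7.16 degrees, less where a joint would pass 70% of its speed; a pose out of reach is approached as far as the arm can. A call with a number of a shift or a turn outside -1 to 1 is refused whole. A call with a gripper value outside its range is refused whole. The fingers move at their own pace and stop on an object; "squeeze" is the grip in N (left out, the last holds). Time passes only in rows, so rows that repeat a pose let the fingers close. It gives the time, the measured TCP pose, the force and the opening at its end, in the units of the state.
- r.get_obs(): the state, without advancing time (a new reading comes with each control period).
- r.grab_frame(name): name is "scene" or "top" or "wrist"; returns a dict with "pixels" (480x640x3 uint8, red, green, blue), "camera_matrix" (3x3 intrinsics, pixels), "rvec" (rotation vector, rad) and "tvec" (3), from world to camera coordinates, as OpenCV has them. Camera axes: x right, y down, z forward; pixel columns grow to the right and rows downward; lengths in m; the calibration is good to about 2 mm. The wrist camera is an equidistant fisheye: a pixel r from the principal point sees the ray r / f radians off the axis. A picture is of the moment at which its call begins. There is no depth.
- r.hand_in(): hands the job in, once; it reports no verdict.
The state is a dict: "clock": time; "joints": joint angles; "qvel": joint speeds; "tau": joint torques, N m; "tcp_pos": TCP position; "orientation": TCP orientation; "contact_force": force on the tool from outside, world axes, zero at the start; "moment": the same for the moment, N m; "grip_width": finger opening in m.
Only numpy, scipy, OpenCV 4.12 (cv2) and the standard library are available. Lean on these libraries where they do the work, as an engineer would, in place of code of your own. Each camera call takes 0.05 s, during which the arm holds its last target. There are 200 camera calls.

## Working session

There is one attempt and no reset: what is moved stays moved. The work goes in short steps, Python scripts to look and compute and a tool call to move; the robot and the scene stay as the last step left them, time stands still between calls to the robot, and variables do not carry over. Pictures are saved under pics/ and viewed, about 8 in all and at most 12, crops included, and the job is handed in when it is done.

Besides the shell and the picture viewer there is one more tool, called after "Call:" as name(argument=value, ...) on one line, values as JSON. send_rows: Moves the arm, as the interface text tells. Shift numbers are shares of 150 mm and turn numbers shares of 180 degrees, none past 1 either way. Its arguments: {"type":"object","properties":{"deltas":{"type":"array","items":{"type":"array","items":{"type":"number"}}},"squeeze":{"type":"number"}},"required":["deltas"]}

```bash
mkdir -p pics; cat > h.py <<'E'
import numpy as np, cv2, pickle
from bench import r
def grab(n):
    f=r.grab_frame(n); pickle.dump(f,open(f'pics/{n}.pkl','wb')); return f
def save(f,name,crop=None,s=1):
    im=f['pixels'][:,:,::-1]
    if crop: x0,y0,x1,y1=crop; im=im[y0:y1,x0:x1]
    cv2.imwrite('pics/'+name,cv2.resize(im,None,fx=s,fy=s,interpolation=cv2.INTER_CUBIC))
def ray(f,u,v):
    R=cv2.Rodrigues(np.array(f['rvec'],float))[0]; t=np.array(f['tvec'],float).ravel()
    d=np.linalg.inv(f['camera_matrix'])@[u,v,1.]
    return -R.T@t, R.T@d
def plane(f,u,v,z):
    c,d=ray(f,u,v); return c+d*(z-c[2])/d[2]
def proj(f,P):
    return cv2.projectPoints(np.array(P,float).reshape(-1,3),np.array(f['rvec'],float),np.array(f['tvec'],float),np.array(f['camera_matrix'],float),None)[0].reshape(-1,2)
def tri(f1,p1,f2,p2):
    c1,d1=ray(f1,*p1);c2,d2=ray(f2,*p2);d1/=np.linalg.norm(d1);d2/=np.linalg.norm(d2)
    s=np.linalg.lstsq(np.c_[d1,-d2],c2-c1,rcond=None)[0]
    a=c1+d1*s[0];b=c2+d2*s[1]; return (a+b)/2,np.linalg.norm(a-b)
E
python3 - <<'E'
from h import *
print(r.get_obs())
for n in ['scene','top']:
    f=grab(n); save(f,n+'1.png'); print(n,f['camera_matrix'],ray(f,320,240))
E
```

```text
{'clock': 0.0, 'joints': array([ 1.05687599,  0.47778701,  0.02236153,  1.55646685, -0.01150067,
        1.10927878, -0.08305251]), 'qvel': array([ 4.11938279e-04, -1.90318845e-04,  1.16919253e-04, -2.76350202e-04,
       -3.56378491e-05, -2.91453619e-04,  8.36191147e-04]), 'tau': array([ 8.84221263e-04, -5.96445358e+01,  1.60784896e+00, -2.81198269e+01,
        1.23232801e-02,  9.36555531e-03,  1.33321117e-05]), 'tcp_pos': array([ 0.26622054, -0.61965986,  0.24132839]), 'orientation': array([-3.07542081e+00, -6.32820912e-01,  7.92319367e-04]), 'contact_force': array([-0.09297206, -0.72123939,  0.04819051]), 'moment': array([ 0.00119979, -0.02743475,  0.00033121]), 'grip_width': 0.08540397469769935}
scene [[588.55226774   0.         330.51245922]
 [  0.         588.55226774 242.2312986 ]
 [  0.           0.           1.        ]] (array([ 1.04433553, -0.40454128,  0.98273492]), array([-0.4386666 ,  0.36793932, -0.82007663]))
top [[548.33728747   0.         325.05514863]
 [  0.         548.33728747 234.02765713]
 [  0.           0.           1.        ]] (array([ 0.44485329, -0.00171336,  1.18418765]), array([ 0.13062413,  0.0333459 , -0.99097377]))
```

View pics/scene1.png

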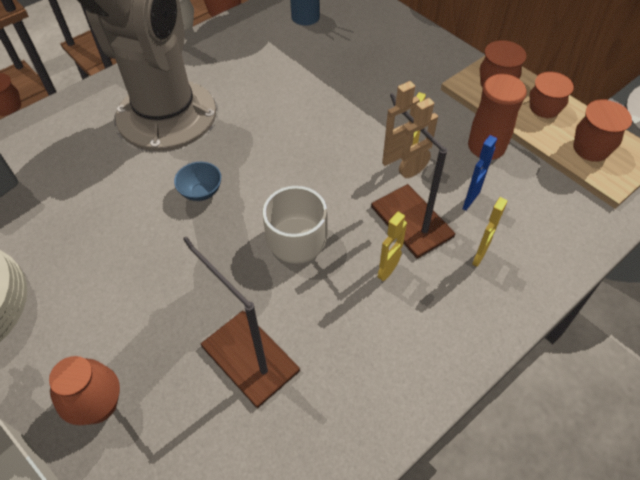

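View pics/top1.png

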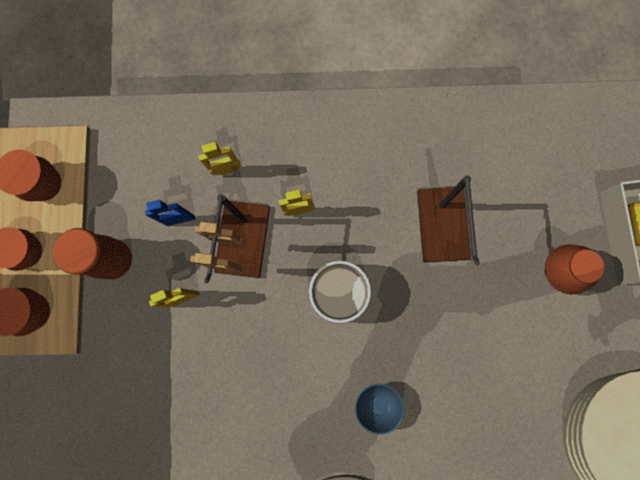

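The top view shows the crowded stand at about (245,235), with its bar from (221,199) to (209,280) and two wooden templates on it. The empty stand is at (445,225), with its bar from (466,180) to (476,261), and the crock is at (340,292). The look-alikes are yellow at (218,158), (296,203) and (172,297), and blue at (168,212). The only wood-coloured pair is on the left bar, and the square one should be at the free end. I'll check that in an enlarged crop.

```bash
python3 - <<'E'
from h import *
L=lambda n:pickle.load(open(f'pics/{n}.pkl','rb'))
t,s=L('top'),L('scene')
def c(f,x,y,w,h): return cv2.resize(f['pixels'][y:y+h,x:x+w,::-1],(400,300),interpolation=cv2.INTER_CUBIC)
im=np.vstack([np.hstack([c(t,170,185,133,100),c(s,350,70,133,100)]),np.hstack([c(t,390,165,133,100),c(s,170,220,133,100)])])
cv2.imwrite('pics/crop1.png',im)
for n,(a,b) in dict(crowded=((221,199),(209,280)),spare=((466,180),(476,261))).items():
    print(n,plane(t,*a,.254),plane(t,*b,.266))
print('crock',plane(t,340,292,.1))
E
```

```text
crowded [0.64326561 0.20050172 0.254     ] [0.50230599 0.21711837 0.266     ]
spare [ 0.66616688 -0.22439805  0.254     ] [ 0.52464878 -0.23045664  0.266     ]
crock [ 0.48374273 -0.00273334  0.1       ]
```

View pics/crop1.png

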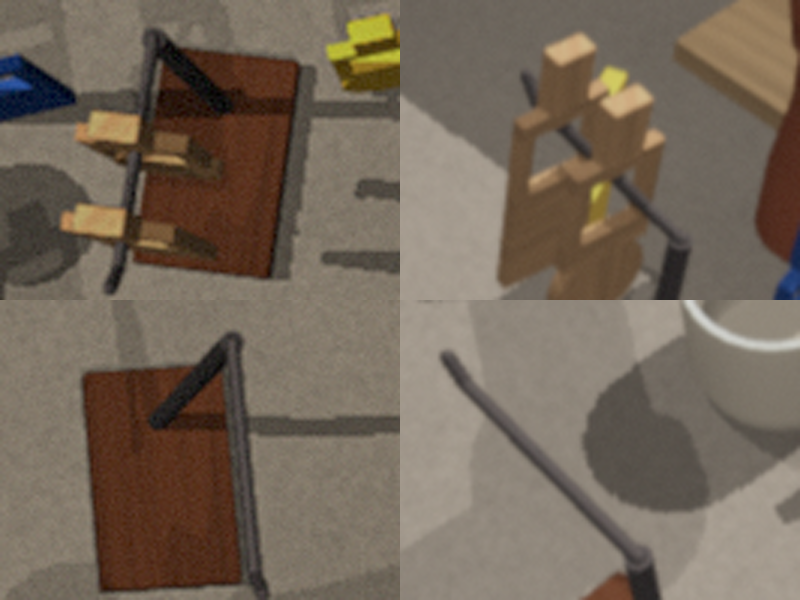

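The crop confirms it: the front wooden template has a square blade at the tip end, and the round disc is behind it nearer the post. Next I'll triangulate the block tops, bar ends and crock.

```bash
cat > m.py <<'E'
from h import *
L=lambda n:pickle.load(open(f'pics/{n}.pkl','rb'))
t,s=L('top'),L('scene')
C=lambda ox,oy,qx,qy,p:(ox+(p[0]-qx)/3.0075,oy+(p[1]-qy)/3)
A=lambda p:C(170,185,0,0,p);B=lambda p:C(350,70,400,0,p);D=lambda p:C(390,165,0,300,p);E=lambda p:C(170,220,400,300,p)
for n,a,b in [('sq top',A((100,219)),B((570,51))),('rd top',A((113,127)),B((626,103))),('cr post',A((152,36)),B((676,240))),('cr tip',A((112,290)),B((525,75))),('sp post',D((232,338)),E((638,552))),('sp tip',D((261,597)),E((447,354)))]:
    p,e=tri(t,a,s,b);print(n,p.round(4),round(e,4))
    if 'top' in n: print('  plane .308',plane(t,*a,.308).round(4),plane(s,*b,.308).round(4))
# crock rim ellipses: white mask
for n,f in(('top',t),('scene',s)):
    hsv=cv2.cvtColor(f['pixels'],cv2.COLOR_RGB2HSV)
    m=cv2.inRange(hsv,(0,0,150),(180,60,255))
    cs=[c for c in cv2.findContours(m,cv2.RETR_EXTERNAL,cv2.CHAIN_APPROX_NONE)[0] if cv2.contourArea(c)>300]
    for c in cs:
        if len(c)>5:
            print(n,np.round(cv2.fitEllipse(c)[0],1),np.round(cv2.fitEllipse(c)[1],1),plane(f,*cv2.fitEllipse(c)[0],.1).round(4))
E
python3 m.py
```

```text
sq top [0.5369 0.2193 0.3043] 0.0037
  plane .308 [0.5353 0.2168 0.308 ] [0.5404 0.2177 0.308 ]
rd top [0.5871 0.2128 0.3032] 0.0033
  plane .308 [0.5853 0.2104 0.308 ] [0.591  0.2101 0.308 ]
cr post [0.6479 0.2024 0.2493] 0.0
cr tip [0.5013 0.2233 0.2607] 0.0047
sp post [ 0.6709 -0.2252  0.2544] 0.0029
sp tip [ 0.5211 -0.2309  0.2609] 0.0041
top [614.2 430.6] [ 60.7 116.2] [ 0.2149 -0.5107  0.1   ]
top [339.2 291.6] [60.5 60.9] [ 0.4845 -0.0012  0.1   ]
scene [ 31.6 457.8] [10.9 94.7] [ 0.5867 -0.5757  0.1   ]
scene [181.7 398.8] [ 60.9 110.6] [ 0.6567 -0.3635  0.1   ]
scene [579.2 365.7] [ 34.4 124.6] [1.0302 0.1416 0.1   ]
scene [431. 268.] [36.9 57.9] [0.7479 0.0995 0.1   ]
scene [470.6 228.7] [28.3 37. ] [0.7376 0.2179 0.1   ]
scene [450.  198.2] [18.  44.4] [0.6635 0.2435 0.1   ]
scene [379.3 352.9] [196.2 521.2] [ 0.8034 -0.0822  0.1   ]
scene [ 95.7 272. ] [158.6 257. ] [ 0.3631 -0.3495  0.1   ]
scene [634.1 104. ] [12.  37.2] [0.752  0.7434 0.1   ]
scene [ 58.5 127.8] [ 31.9 178.2] [-0.009  -0.2326  0.1   ]
scene [65.2 77.9] [18.6 31.6] [-0.1451 -0.1476  0.1   ]
scene [301.4 155. ] [159.2 242.5] [0.388  0.1012 0.1   ]
scene [74.1 17.3] [19.3 40.6] [-0.3379 -0.0247  0.1   ]
scene [44.2 31. ] [30.6 63. ] [-0.3354 -0.1052  0.1   ]
```

Call:
send_rows(deltas=[[1,1,0,-1,0,0,0.17],[1,1,0,-1,0,0,0.17],[1,1,0,-1,0,0,0.17],[1,1,0,-1,0,0,0.17],[1,1,0,-1,0,0,0.17],[1,1,0,-1,0,0,0.17],[1,1,0,-1,0,0,0.17]], squeeze=40)

```text
clock: 0.68
tcp_pos: [0.4077, -0.5597, 0.3942]
orientation: [3.134, -0.193, 0.005]
contact_force: [0.2, -0.0, 0.1]
grip_width: 0.0853
```

Call:
send_rows(deltas=[[1,0,-1,0,0,0,0],[1,0,-1,0,0,0,0],[1,0,-1,0,0,0,0],[1,0,-1,0,0,0,0]])

```text
clock: 1.02
tcp_pos: [0.4226, -0.4086, 0.3904]
orientation: [-3.132, 0.198, 0.004]
contact_force: [0.8, 0.2, -0.1]
grip_width: 0.0852
```

Call:
send_rows(deltas=[[1,0,-1,0,0,0,0],[1,0,-1,0,0,0,0],[1,0,-1,0,0,0,0],[1,0,-1,0,0,0,0]])

```text
clock: 1.35
tcp_pos: [0.4416, -0.2598, 0.3907]
orientation: [-3.134, 0.197, 0.004]
contact_force: [0.8, 0.1, 0.4]
grip_width: 0.0852
```

Call:
send_rows(deltas=[[1,0,-1,0,0,0,0],[1,0,-1,0,0,0,0],[1,0,-1,0,0,0,0],[1,0,-1,0,0,0,0]])

```text
clock: 1.68
tcp_pos: [0.4607, -0.1114, 0.3908]
orientation: [-3.135, 0.197, 0.004]
contact_force: [1.2, -0.3, -0.4]
grip_width: 0.0851
```

Call:
send_rows(deltas=[[1,0,-1,0,0,0,0],[1,0,-1,0,0,0,0],[1,0,-1,0,0,0,0],[1,0,-1,0,0,0,0]])

```text
clock: 2.02
tcp_pos: [0.48, 0.0371, 0.3908]
orientation: [-3.135, 0.197, 0.004]
contact_force: [0.6, 0.2, -0.0]
grip_width: 0.0853
```

Call:
send_rows(deltas=[[1,0.2,-1,0,0,0,0],[1,0.2,-1,0,0,0,0],[1,0.2,-1,0,0,0,0],[1,0.2,-1,0,0,0,0],[1,0.2,-1,0,0,0,0]])

```text
clock: 2.43
tcp_pos: [0.5295, 0.1839, 0.3899]
orientation: [-3.134, 0.19, 0.006]
contact_force: [-1.7, -0.3, -0.3]
grip_width: 0.0855
```

Call:
send_rows(deltas=[[1,0.03,-0.22,0,0,0,0],[1,0.03,-0.22,0,0,0,0],[1,0.03,-0.22,0,0,0,0],[1,0.03,-0.22,0,0,0,0]])

```text
clock: 2.77
tcp_pos: [0.5386, 0.2092, 0.3909]
orientation: [3.133, -0.203, -0.003]
contact_force: [-0.1, -1.0, -0.1]
grip_width: 0.0851
```

```bash
cat >> h.py <<'E'
def wray(f,u,v):
    K=np.array(f['camera_matrix']);R=cv2.Rodrigues(np.array(f['rvec'],float))[0];t=np.array(f['tvec'],float).ravel()
    q=np.array([(u-K[0,2])/K[0,0],(v-K[1,2])/K[1,1]]);th=np.linalg.norm(q)+1e-12
    d=np.r_[q/th*np.sin(th),np.cos(th)]; return -R.T@t,R.T@d
def wplane(f,u,v,z):
    c,d=wray(f,u,v); return c+d*(z-c[2])/d[2]
def wproj(f,P):
    K=np.array(f['camera_matrix']);R=cv2.Rodrigues(np.array(f['rvec'],float))[0];t=np.array(f['tvec'],float).ravel()
    p=R@np.array(P,float)+t;h=np.hypot(p[0],p[1]);th=np.arctan2(h,p[2]);return np.r_[K[0,0]*th*p[0]/h+K[0,2],K[1,1]*th*p[1]/h+K[1,2]]
E
python3 - <<'E'
from h import *
o=r.get_obs();print(o['tcp_pos'],o['joints'].round(2))
f=grab('wrist');save(f,'w1.png');print(wray(f,320,240)[0])
for P in [(.538,.217,.308),(.588,.2105,.308),(.502,.2225,.266)]:print(P,wproj(f,P))
E
```

```text
[0.53858158 0.20917206 0.39094635] [-0.11  0.25 -0.45  1.56  0.11  1.36 -2.28]
[0.60996123 0.20049505 0.5217559 ]
(0.538, 0.217, 0.308) [308.07613493 247.03052238]
(0.588, 0.2105, 0.308) [307.39682489 163.94334743]
(0.502, 0.2225, 0.266) [309.17435684 274.7877839 ]
```

View pics/w1.png

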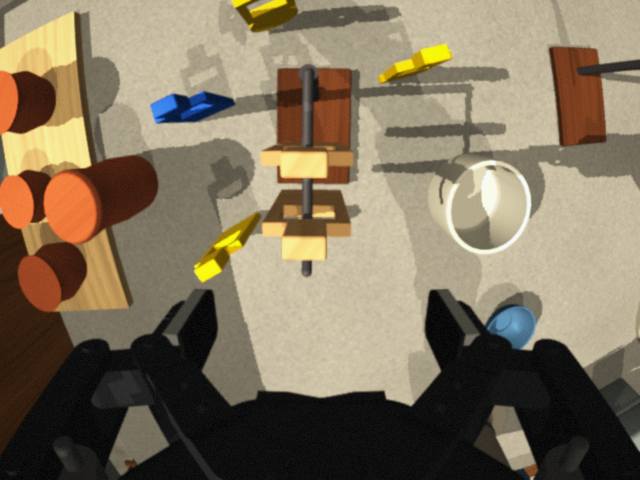

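The wrist view shows the square grip block centred at about (305,247), the round one at (304,158), and the bar along column 307. The tool is aligned with them and needs about 9 mm more in +y, so I'll descend.

Call:
send_rows(deltas=[[1,0,-0.06,0.2,0,0,0],[1,0,-0.06,0.4,0,0,0],[1,0,-0.06,0.55,0,0,0],[1,0,-0.06,0.66,0,0,0],[1,0,-0.06,0.72,0,0,0],[1,0,-0.06,0.72,0,0,0],[1,0,-0.06,0.72,0,0,0]])

```text
clock: 3.4
tcp_pos: [0.5401, 0.2192, 0.2847]
orientation: [3.135, -0.203, 0.0]
contact_force: [0.6, 0.1, 0.1]
grip_width: 0.0858
```

```bash
python3 - <<'E'
from h import *
o=r.get_obs();print(o['tcp_pos'],o['contact_force'])
f=grab('wrist');save(f,'w2.png',(120,100,520,400),2)
E
```

```text
[0.54012055 0.21923103 0.28471848] [0.55245994 0.07711984 0.08033064]
```

View pics/w2.png

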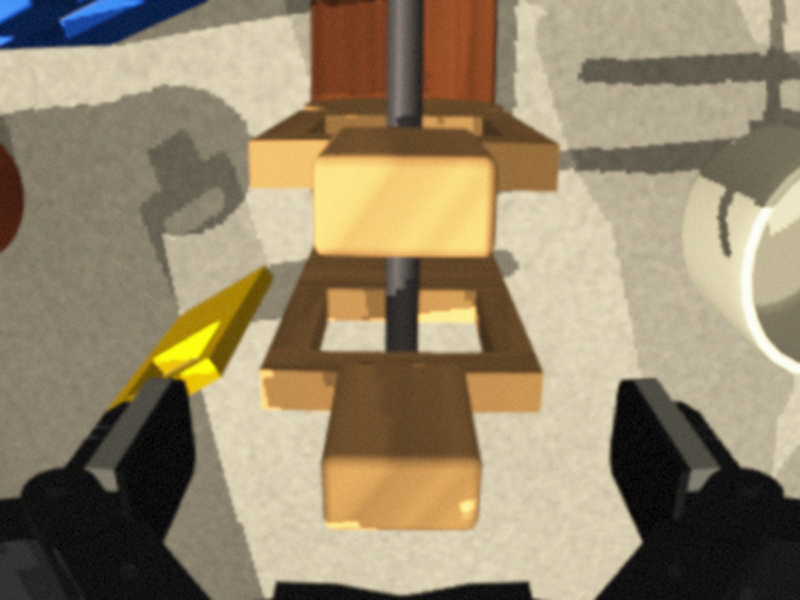

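The block at crop (400,493) is centred between the pads, which are at 190 and 612. I'll grip and lift.

Call:
send_rows(deltas=[[0,0,0,0,0,0,0],[0,0,0,0,0,0,0],[0,0,0,0,0,0,0],[0,0,0,0,0,0,0],[0,0,0,0,0,0,0],[0,0,0,0,0,0,0],[0,0,0,0,0,0,0],[0,0,0,0,0,0,0],[0,0,0,0,0,0,0],[0,0,0,0,0,0,0]], squeeze=50)

```text
clock: 4.28
tcp_pos: [0.5401, 0.2201, 0.2847]
orientation: [-3.135, 0.202, -0.001]
contact_force: [-0.5, -0.4, 4.1]
grip_width: 0.0271
```

Call:
send_rows(deltas=[[0,0,0,-0.04,0,0,0],[0,0,0,-0.09,0,0,0],[0,0,0,-0.14,0,0,0],[0,0,0,-0.17,0,0,0],[0,0,0,-0.17,0,0,0],[0,0,0,-0.17,0,0,0]])

```text
clock: 4.78
tcp_pos: [0.5399, 0.2202, 0.3101]
orientation: [-3.135, 0.201, -0.001]
contact_force: [-1.1, 0.9, -1.9]
grip_width: 0.0273
```

Call:
send_rows(deltas=[[0,-0.1,0,0,0,0,0],[0,-0.22,0,0,0,0,0],[0,-0.36,0,0,0,0,0],[0,-0.5,0,0,0,0,0],[0,-0.62,0,0,0,0,0],[0,-0.7,0,0,0,0,0],[0,-0.7,0,0,0,0,0]])

```text
clock: 5.37
tcp_pos: [0.4333, 0.2341, 0.3097]
orientation: [3.135, -0.197, -0.001]
contact_force: [-0.6, 0.7, -2.3]
grip_width: 0.0271
```

Call:
send_rows(deltas=[[0,0.05,0.12,0,0,0,0],[0,0.1,0.3,0,0,0,0],[0,0.15,0.5,0,0,0,0],[0,0.2,0.7,0,0,0,0],[0,0.25,0.9,0,0,0,0],[0,0.25,1,0,0,0,0]])

```text
clock: 5.87
tcp_pos: [0.4552, 0.0751, 0.3096]
orientation: [3.133, -0.21, 0.001]
contact_force: [-0.1, 0.1, -1.4]
grip_width: 0.0273
```

Call:
send_rows(deltas=[[0,0.05,0.2,0,0,0,0],[0,0.1,0.4,0,0,0,0],[0,0.15,0.6,0,0,0,0],[0,0.2,0.8,0,0,0,0],[0,0.2,1,0,0,0,0]])

```text
clock: 6.28
tcp_pos: [0.4656, -0.0751, 0.3098]
orientation: [3.135, -0.203, 0.002]
contact_force: [1.2, -0.4, -1.9]
grip_width: 0.0278
```

Call:
send_rows(deltas=[[0,0.05,0.2,0,0,0,0],[0,0.1,0.4,0,0,0,-0.015],[0,0.15,0.6,0,0,0,-0.03],[0,0.2,0.8,0,0,0,-0.045],[0,0.2,0.95,0,0,0,-0.053],[0,0.2,1,0,0,0,-0.053],[0,0.2,1,0,0,0,-0.053],[0,0.2,1,0,0,0,-0.053]])

```text
clock: 6.95
tcp_pos: [0.475, -0.225, 0.3095]
orientation: [-3.14, -0.058, 0.0]
contact_force: [0.4, 0.8, -1.3]
grip_width: 0.0272
```

```bash
python3 - <<'E'
from h import *
o=r.get_obs();print(o['tcp_pos'],o['orientation'],o['joints'].round(2))
f=grab('wrist');save(f,'w3.png')
for P in [(.668,-.225,.254),(.522,-.231,.266)]:print(P,wproj(f,P))
g=grab('top');save(g,'t3.png')
E
```

```text
[ 0.47502236 -0.22499864  0.30950851] [-3.14044480e+00 -5.83704934e-02  4.69779598e-04] [ 0.43  0.18 -0.12  1.82  0.02  1.15 -1.23]
(0.668, -0.225, 0.254) [334.93768727 -89.54705283]
(0.522, -0.231, 0.266) [337.52018877 177.44073429]
```

View pics/w3.png

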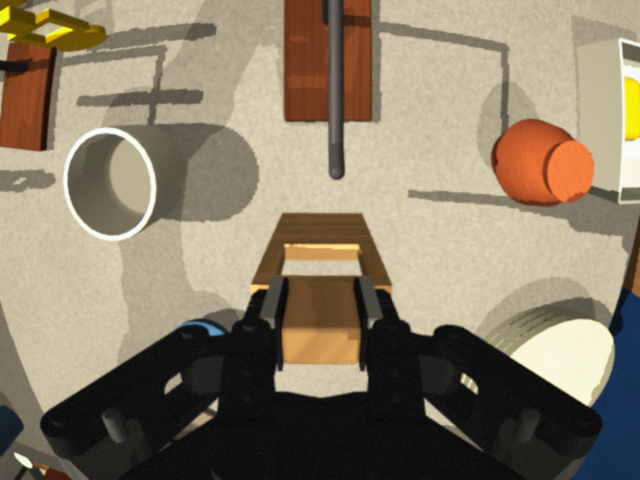

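The wrist view shows the empty hook's tip at (336,175), where I predicted (337,177). The square template is held upright at column 320, so the hook is about 7 mm to the -y side. I'll correct that, then slide on.

Call:
send_rows(deltas=[[0,0,0.03,0,0,0,0],[0,0,0.05,0,0,0,0],[0,0.08,0.05,0,0,0,0],[0,0.18,0.05,0,0,0,0],[0,0.28,0.05,0,0,0,0],[0,0.38,0.05,0,0,0,0],[0,0.48,0.05,0,0,0,0],[0,0.58,0.05,0,0,0,0],[0,0.68,0.05,0,0,0,0],[0,0.76,0.05,0,0,0,0],[0,0.8,0.05,0,0,0,0],[0,0.8,0.05,0,0,0,0],[0,0.8,0.05,0,0,0,0]])

```text
clock: 8.13
tcp_pos: [0.5951, -0.2279, 0.3095]
orientation: [-3.141, -0.061, 0.001]
contact_force: [0.1, -0.2, -1.5]
grip_width: 0.0272
```

```bash
python3 - <<'E'
from h import *
o=r.get_obs();print(o['tcp_pos'],o['contact_force'],o['moment'])
a=grab('wrist')['pixels'][:,:,::-1];g=grab('scene')['pixels'][:,:,::-1]
c=lambda i,x,y,w,h:cv2.resize(i[y:y+h,x:x+w],(400,300),interpolation=cv2.INTER_CUBIC)
cv2.imwrite('pics/c4.png',np.hstack([c(a,180,100,280,300),c(g,140,180,240,180)]))
E
```

```text
[ 0.59507227 -0.22792785  0.30947647] [ 0.14150159 -0.19202836 -1.51064008] [-0.025229  -0.0137864  0.0325169]
```

View pics/c4.png

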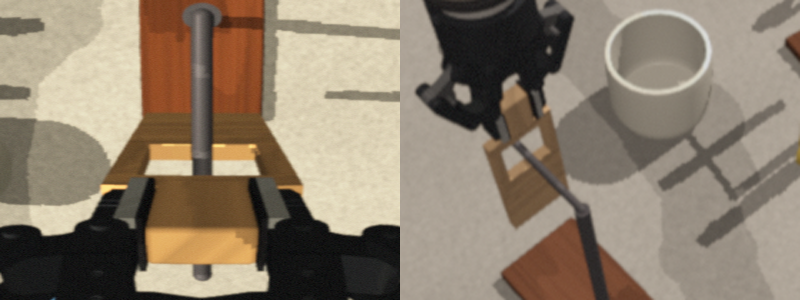

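The bar runs through the middle of the opening at column 202, and the tip is visible behind the block. I'll lower until it makes contact.

Call:
send_rows(deltas=[[0,0,0,0.05,0,0,0],[0,0,0,0.1,0,0,0],[0,0,0,0.14,0,0,0],[0,0,0,0.16,0,0,0],[0,0,0,0.17,0,0,0],[0,0,0,0.17,0,0,0],[0,0,0,0.17,0,0,0]])

```text
clock: 8.82
tcp_pos: [0.5947, -0.2282, 0.2847]
orientation: [3.141, 0.06, -0.0]
contact_force: [-2.9, 0.3, 4.2]
grip_width: 0.027
```

Call:
send_rows(deltas=[[0.45,0,0,0,0,0,0],[0.5,0,0,0,0,0,0],[0.6,0,0,0,0,0,0],[0.8,0,0,0,0,0,0],[1,0,0,0,0,0,0],[1,0,0,0,0,0,0],[1,0,0,0,0,0,0],[1,0,0,0,0,0,0],[1,0,0,0,0,0,0]])

```text
clock: 9.57
tcp_pos: [0.595, -0.2282, 0.2843]
orientation: [3.141, 0.06, 0.0]
contact_force: [0.5, -0.7, 0.3]
grip_width: 0.0854
```

Call:
send_rows(deltas=[[1,0,0,-0.2,0,0,0],[1,0,0,-0.4,0,0,0],[1,0,0,-0.6,0,0,0],[1,0,0,-0.72,0,0,0],[1,0,0,-0.72,0,0,0],[1,0,0,-0.72,0,0,0]])

```text
clock: 10.07
tcp_pos: [0.5954, -0.2283, 0.3935]
orientation: [3.14, 0.06, 0.004]
contact_force: [-1.0, 0.8, -1.3]
grip_width: 0.085
```

```bash
python3 - <<'E'
from h import *
o=r.get_obs();print(o['tcp_pos'],o['contact_force'],o['joints'].round(2))
a=grab('wrist')['pixels'][:,:,::-1];g=grab('scene')['pixels'][:,:,::-1]
c=lambda i,x,y,w,h:cv2.resize(i[y:y+h,x:x+w],(400,300),interpolation=cv2.INTER_CUBIC)
cv2.imwrite('pics/c5.png',np.hstack([c(a,180,100,280,300),c(g,140,180,240,180)]))
E
```

```text
[ 0.59544279 -0.22827008  0.3934672 ] [-0.97870942  0.82316575 -1.29776189] [ 0.36  0.32 -0.12  1.44  0.04  1.38 -1.3 ]
```

View pics/c5.png

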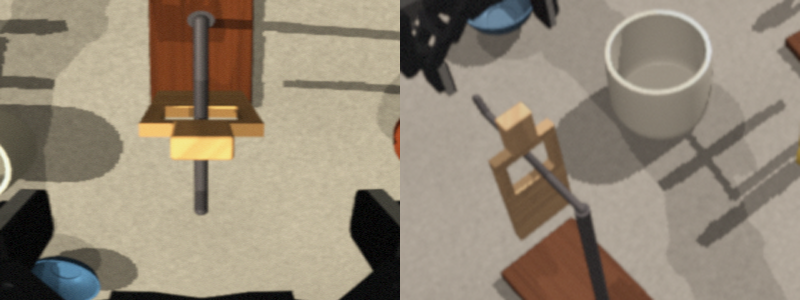

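The square template hangs upright and still on the empty hook, let go. Now for the round one.

Call:
send_rows(deltas=[[1,0,-0.2,0,0,0,0],[1,0,-0.45,0,0,0,0],[1,0,-0.7,0,0,0,0],[1,0,-1,0,0,0,0]])

```text
clock: 10.5
tcp_pos: [0.5884, -0.0812, 0.3904]
orientation: [3.141, 0.057, -0.005]
contact_force: [0.8, 0.7, 0.9]
grip_width: 0.0853
```

Call:
send_rows(deltas=[[1,0,-0.25,0,0,0,0],[1,0,-0.5,0,0,0,0],[1,0,-0.75,0,0,0,0],[1,0,-1,0,0,0,0]])

```text
clock: 10.83
tcp_pos: [0.5826, 0.0699, 0.3907]
orientation: [3.141, 0.06, -0.004]
contact_force: [1.3, -0.1, 0.5]
grip_width: 0.0856
```

Call:
send_rows(deltas=[[1,0.02,-0.25,0,0,0,0.02],[1,0.04,-0.5,0,0,0,0.04],[1,0.06,-0.75,0,0,0,0.053],[1,0.06,-0.94,0,0,0,0.053],[1,0.06,-0.94,0,0,0,0.053],[1,0.06,-0.94,0,0,0,0.053],[1,0.06,-0.94,0,0,0,0.053]])

```text
clock: 11.42
tcp_pos: [0.5871, 0.2085, 0.3909]
orientation: [3.133, -0.202, -0.003]
contact_force: [-0.2, -0.8, -0.4]
grip_width: 0.0854
```

```bash
python3 - <<'E'
from h import *
o=r.get_obs();print(o['tcp_pos'],o['orientation'],o['joints'].round(2))
f=grab('wrist');save(f,'w6.png',(120,100,520,400),2)
for P in [(.588,.213,.308),(.502,.2235,.266),(.536,.2195,.308)]:print(P,(wproj(f,P)-[120,100])*2)
E
```

```text
[0.58713653 0.20852535 0.39087271] [ 3.13332288e+00 -2.01799169e-01 -2.95769053e-03] [-0.2   0.32 -0.32  1.47  0.1   1.38 -2.22]
(0.588, 0.213, 0.308) [386.59280419 288.21739643]
(0.502, 0.2235, 0.266) [391.29777079 459.80405563]
(0.536, 0.2195, 0.308) [388.32695127 438.71945182]
```

View pics/w6.png

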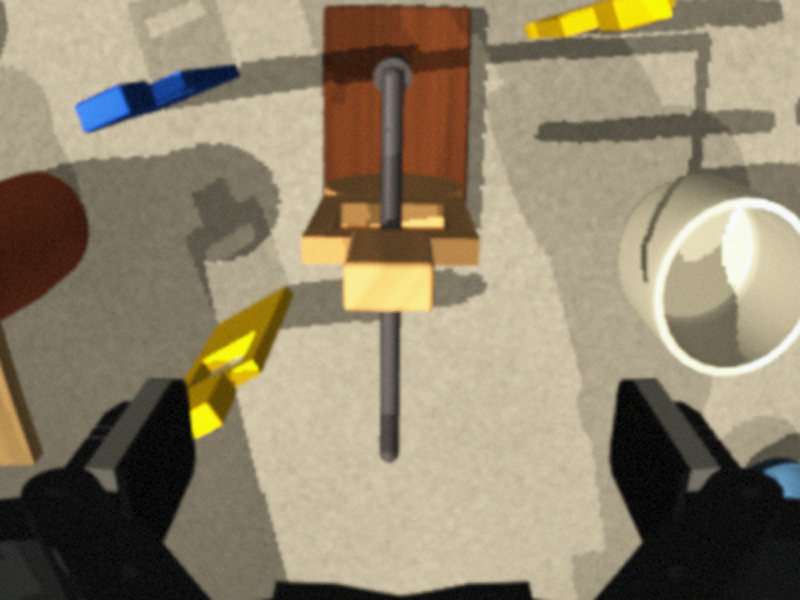

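The round block's top is at crop (388,287), where I predicted (387,288). I'll descend and grip.

Call:
send_rows(deltas=[[1,0,-0.03,0.2,0,0,0],[1,0,-0.03,0.4,0,0,0],[1,0,-0.03,0.55,0,0,0],[1,0,-0.03,0.66,0,0,0],[1,0,-0.03,0.72,0,0,0],[1,0,-0.03,0.72,0,0,0],[1,0,-0.03,0.72,0,0,0]])

```text
clock: 12.05
tcp_pos: [0.5883, 0.213, 0.2847]
orientation: [3.135, -0.204, 0.0]
contact_force: [0.5, -0.4, -0.2]
grip_width: 0.0857
```

Call:
send_rows(deltas=[[0,0,0,0,0,0,0],[0,0,0,0,0,0,0],[0,0,0,0,0,0,0],[0,0,0,0,0,0,0],[0,0,0,0,0,0,0],[0,0,0,0,0,0,0],[0,0,0,0,0,0,0],[0,0,0,0,0,0,0],[0,0,0,0,0,0,0],[0,0,0,0,0,0,0]])

```text
clock: 12.88
tcp_pos: [0.5882, 0.214, 0.2849]
orientation: [-3.135, 0.202, -0.001]
contact_force: [0.5, -0.6, 6.0]
grip_width: 0.0272
```

Call:
send_rows(deltas=[[0,0,0,-0.04,0,0,0],[0,0,0,-0.09,0,0,0],[0,0,0,-0.14,0,0,0],[0,0,0,-0.17,0,0,0],[0,0,0,-0.17,0,0,0],[0,0,0,-0.17,0,0,0]])

```text
clock: 13.38
tcp_pos: [0.588, 0.2141, 0.3101]
orientation: [-3.135, 0.201, -0.001]
contact_force: [-0.6, 0.2, -1.9]
grip_width: 0.0274
```

Call:
send_rows(deltas=[[0,-0.1,0,0,0,0,0],[0,-0.22,0,0,0,0,0],[0,-0.36,0,0,0,0,0],[0,-0.5,0,0,0,0,0],[0,-0.64,0,0,0,0,0],[0,-0.78,0,0,0,0,0],[0,-0.9,0,0,0,0,0],[0,-1,0,0,0,0,0],[0,-1,0,0,0,0,0]])

```text
clock: 14.13
tcp_pos: [0.4361, 0.234, 0.3097]
orientation: [3.135, -0.197, -0.002]
contact_force: [0.2, 0.6, -1.2]
grip_width: 0.0273
```

Call:
send_rows(deltas=[[0,0,0.12,0,0,0,0],[0,0.05,0.3,0,0,0,0],[0,0.1,0.5,0,0,0,0],[0,0.15,0.7,0,0,0,0],[0,0.2,0.9,0,0,0,0],[0,0.25,1,0,0,0,0]])

```text
clock: 14.63
tcp_pos: [0.4574, 0.0751, 0.3097]
orientation: [3.133, -0.208, 0.0]
contact_force: [-0.5, -1.4, -1.9]
grip_width: 0.0275
```

Call:
send_rows(deltas=[[0,0.08,0.16,0,0,0,0],[0,0.16,0.32,0,0,0,0],[0,0.22,0.45,0,0,0,0],[0,0.25,0.5,0,0,0,0],[0,0.25,0.5,0,0,0,0],[0,0.25,0.5,0,0,0,0]])

```text
clock: 15.13
tcp_pos: [0.4848, 0.001, 0.3096]
orientation: [-3.135, 0.202, 0.001]
contact_force: [-0.1, 0.7, -1.5]
grip_width: 0.0273
```

```bash
python3 - <<'E'
from h import *
o=r.get_obs();print(o['tcp_pos'],o['contact_force'])
f=grab('wrist');a=f['pixels'][:,:,::-1];g=grab('scene')['pixels'][:,:,::-1]
c=lambda i,x,y,w,h:cv2.resize(i[y:y+h,x:x+w],(400,300),interpolation=cv2.INTER_CUBIC)
cv2.imwrite('pics/c7.png',np.hstack([c(a,120,100,400,300),c(g,160,80,280,210)]))
print(wproj(f,(.4845,-.001,.1))-[120,100])
E
```

```text
[0.48475807 0.00102774 0.30959274] [-0.11457828  0.69880564 -1.50436954]
[203.14626102 101.58409168]
```

View pics/c7.png

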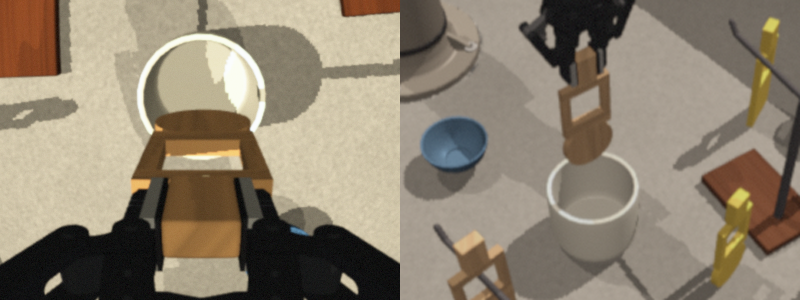

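The crock rim is centred at (201,97) in the left crop, where I predicted (203,102), and the template is centred over it. I'll lower.

Call:
send_rows(deltas=[[0,0.01,0.01,0.08,0,0,0],[0,0.01,0.01,0.2,0,0,0],[0,0.01,0.01,0.34,0,0,0],[0,0.01,0.01,0.48,0,0,0],[0,0.01,0.01,0.6,0,0,0],[0,0.01,0.01,0.7,0,0,0],[0,0.01,0.01,0.78,0,0,0],[0,0.01,0.01,0.84,0,0,0],[0,0.01,0.01,0.88,0,0,0],[0,0.01,0.01,0.91,0,0,0],[0,0.01,0.01,0.91,0,0,0],[0,0.01,0.01,0.91,0,0,0],[0,0.01,0.01,0.91,0,0,0]])

```text
clock: 16.32
tcp_pos: [0.4865, -0.0011, 0.1739]
orientation: [-3.135, 0.201, -0.002]
contact_force: [-0.5, -0.6, -1.1]
grip_width: 0.0273
```

Call:
send_rows(deltas=[[0,0,0,0.01,0,0,0],[0,0,0,0.02,0,0,0],[0,0,0,0.03,0,0,0],[0,0,0,0.04,0,0,0],[0,0,0,0.04,0,0,0],[0,0,0,0.04,0,0,0]])

```text
clock: 16.82
tcp_pos: [0.4859, -0.0013, 0.1672]
orientation: [3.135, -0.201, -0.0]
contact_force: [-0.1, -0.1, -2.1]
grip_width: 0.0269
```

Call:
send_rows(deltas=[[0,0,0,0.01,0,0,0],[0,0,0,0.018,0,0,0],[0,0,0,0.018,0,0,0],[0,0,0,0.018,0,0,0],[0,0,0,0.018,0,0,0]])

```text
clock: 17.23
tcp_pos: [0.4864, -0.0012, 0.165]
orientation: [-3.135, 0.201, -0.001]
contact_force: [-0.6, 1.1, 5.1]
grip_width: 0.0272
```

Call:
send_rows(deltas=[[0.4,0,0,0,0,0,0],[0.5,0,0,0,0,0,0],[0.7,0,0,0,0,0,0],[1,0,0,0,0,0,0],[1,0,0,0,0,0,0],[1,0,0,0,0,0,0],[1,0,0,0,0,0,0],[1,0,0,0,0,0,0],[1,0,0,0,0,0,0],[1,0,0,0,0,0,0]])

```text
clock: 18.07
tcp_pos: [0.486, -0.0012, 0.1646]
orientation: [-3.135, 0.201, -0.0]
contact_force: [-0.1, 1.1, 0.2]
grip_width: 0.0854
```

```bash
python3 - <<'E'
from h import *
o=r.get_obs();print(o['tcp_pos'],o['contact_force'])
f=grab('wrist');a=f['pixels'][:,:,::-1];g=grab('scene')['pixels'][:,:,::-1]
c=lambda i,x,y,w,h:cv2.resize(i[y:y+h,x:x+w],(400,300),interpolation=cv2.INTER_CUBIC)
cv2.imwrite('pics/c8.png',np.hstack([c(a,120,140,400,300),c(g,160,80,280,210)]))
E
```

```text
[ 0.48601668 -0.00124447  0.16460994] [-0.08543238  1.09753077  0.19051871]
```

View pics/c8.png

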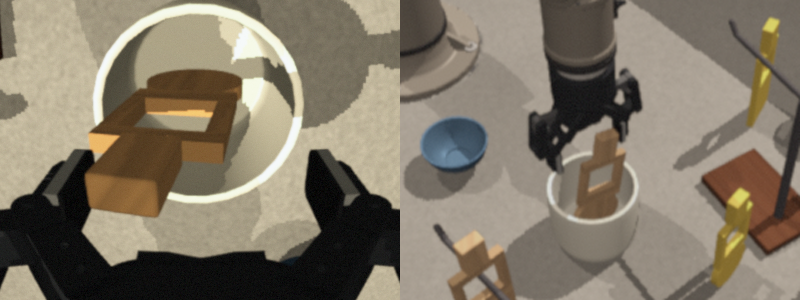

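The template has rolled to the left and leans on the left pad, with its foot still in the crock and the crock upright. I'll ease the hand to that side so it rests on the rim, then rise.

Call:
send_rows(deltas=[[1,0,-0.03,0,0,0,0],[1,0,-0.06,0,0,0,0],[1,0,-0.09,0,0,0,0],[1,0,-0.12,0,0,0,0],[1,0,-0.15,0,0,0,0],[1,0,-0.18,0,0,0,0],[1,0,-0.18,0,0,0,0],[1,0,-0.18,0,0,0,0],[1,0,-0.18,0,0,0,0]])

```text
clock: 18.92
tcp_pos: [0.4894, 0.0254, 0.1646]
orientation: [3.135, -0.202, -0.0]
contact_force: [-0.4, 0.7, -0.7]
grip_width: 0.0857
```

```bash
python3 - <<'E'
from h import *
o=r.get_obs();print(o['tcp_pos'],o['contact_force'])
f=grab('wrist');a=f['pixels'][:,:,::-1];g=grab('scene')['pixels'][:,:,::-1]
c=lambda i,x,y,w,h:cv2.resize(i[y:y+h,x:x+w],(400,300),interpolation=cv2.INTER_CUBIC)
cv2.imwrite('pics/c9.png',np.hstack([c(a,120,140,400,300),c(g,160,80,280,210)]))
E
```

```text
[0.48941161 0.02538578 0.1645734 ] [-0.42659023  0.70527484 -0.70209872]
```

View pics/c9.png

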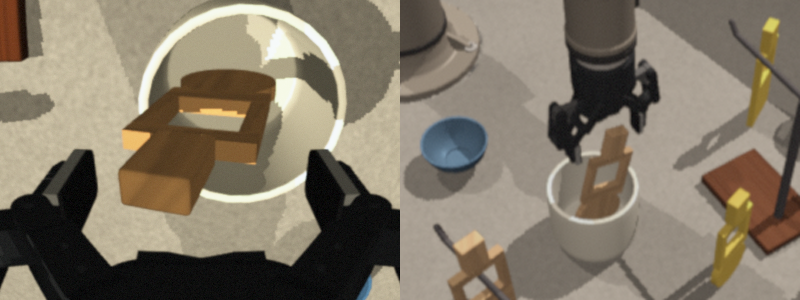

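It now rests against the rim, clear of both pads, so I'll rise straight up.

Call:
send_rows(deltas=[[1,0,0,-0.1,0,0,0],[1,0,0,-0.3,0,0,0],[1,0,0,-0.5,0,0,0],[1,0,0,-0.75,0,0,0],[1,0,0,-1,0,0,0],[1,0,0,-1,0,0,0],[1,0,0,-1,0,0,0],[1,0,0,-1,0,0,0],[1,0,0,-1,0,0,0]])

```text
clock: 19.77
tcp_pos: [0.4886, 0.0252, 0.3132]
orientation: [3.135, -0.202, -0.004]
contact_force: [0.3, -0.2, -0.3]
grip_width: 0.0857
```

```bash
python3 - <<'E'
from h import *
o=r.get_obs();print(o['tcp_pos'],o['contact_force'],abs(o['qvel']).max())
g=grab('scene');save(g,'s10.png')
E
```

```text
[0.48858804 0.02522956 0.31322511] [ 0.28608435 -0.19339177 -0.30504621] 0.010499545276405748
```

The viewer's limit is reached, so I'll check numerically that everything is at rest, then hand in.

```bash
python3 - <<'E'
from h import *
a=L=pickle.load(open('pics/scene.pkl','rb'))['pixels'].astype(int)
b=grab('scene')['pixels'].astype(int)
c9=cv2.imread('pics/c9.png')[:,400:,::-1]
for n,(x,y,w,h) in dict(crock=(255,155,85,110),sq=(170,235,100,100)).items():
    print(n,'diff mean',abs(a-b)[y:y+h,x:x+w].mean())
def wood(i,x,y,w,h):
    m=cv2.inRange(cv2.cvtColor(i[y:y+h,x:x+w].astype(np.uint8),cv2.COLOR_RGB2HSV),(8,90,60),(22,255,255));ys,xs=np.nonzero(m);return len(xs),xs.mean()+x,ys.mean()+y
print(wood(b,250,150,100,110),wood(b,180,230,70,90))
i=cv2.resize(c9,(280,210),interpolation=cv2.INTER_AREA)
n,x,y=wood(i,90,70,100,110);print('before',n,x+160,y+80)
if abs(a-b)[155:265,255:340].mean()<12: r.hand_in();print('handed in',r.get_obs()['clock'])
E
```

```text
crock diff mean 0.8722281639928698
sq diff mean 0.9621333333333333
(1254, np.float64(303.60446570972886), np.float64(203.4920255183413)) (1962, np.float64(217.94801223241592), np.float64(284.50764525993884))
before 1246 303.577849117175 203.5529695024077
the job is handed in; nothing more can be done
the job is handed in; nothing more can be done
```

The job is handed in at about 20 s of the 64 s allowed; the hand-in gives no verdict.

- **Square template:** I lifted it off the crowded hook and hung it on the empty one, then let go. A picture afterwards showed it hanging upright with the bar through its opening.
- **Round template:** I lowered it into the crock while still held, until the foot touched the floor at about 5 N. When I let go it tipped sideways onto one finger pad, so I moved the hand aside until it leaned on the crock's rim. Then I raised the gripper clear.

**Last checks:**
- **At rest:** two camera frames in a row showed no change around the crock or the square template. The round template also did not shift when the gripper rose.
- **Clear of the robot:** the force on the tool was about 0.5 N, within sensor noise.
- **Crock:** it looked upright in the last picture I could view, just before the gripper rose. The picture after that was refused because the 12-picture limit was reached, so the final check was by numbers only.

No check failed or disagreed.

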